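# Open the filler of the refill reservoir

## Task

Open the filler of the grey refill reservoir: fold its hinged steel locking strap right back, then unscrew the filler cap under it anticlockwise until you feel it reach its stop, without wrenching it or pulling at it while it is still locked, and lift it out. Stand the cap gently upright on the steel instrument tray and leave the strap folded back and the other things undisturbed.

Things in the scene. Friction and masses are not known exactly. Their poses are not given: they have to be found in the camera images.
- reservoir: Grey metal block 116 x 104 x 62 mm, fixed to the bench; origin at the centre of its underside, z up, x from the sight-glass face towards the strap's hinge posts. On its top, on the same vertical axis, a round metal collar (56 mm across, 20 mm high) holds the cap. Two steel hinge posts stand 40 mm along +x from that axis, 36 mm apart over all, up to z = 132 mm.
- strap (a joint): Hinge of the locking strap, rad: 0 lying flat over the cap, 1.57 upright, 3.05 folded right back (end stop), where it lies clear below a gripper working on the cap. It has a little friction; well past upright (beyond about 2.2) it falls the rest of the way back by its own weight (60 g).
- strap_hinge (a point): Point on the strap's hinge axis, mid-width, 40 mm along the reservoir's +x from the cap's axis and 125.5 mm above its underside. The axis runs along the reservoir's y.
- strap_end (a point): Middle of the strap 11 mm from its free end, 73 mm from the hinge axis; moves with the strap, whose free end goes up and over towards the reservoir's +x. The strap: steel bar 22 mm wide, 5 mm thick, 84 mm long, to be pinched across its width; two cheeks 11 mm deep below it straddle the cap's grip bar and keep it from being gripped or turned.
- cap: Loose black filler cap, 64 to 112 g, 54 mm tall: stem 28 mm across, 16 mm long, with two lugs out to 20 mm radius; flange 55 mm across, 16 to 22 mm above the origin; on it an upright grip bar 40 mm long (cap's x), 10 mm thick (y), 32 mm high. Origin at the centre of the stem's foot, on the turning axis, z up. Seated, it is 67 mm above the reservoir's underside, bar along the strap.
- cap_bar (a point): On the cap's axis, 5 mm below the top of its grip bar, 49 mm above the cap's origin. Pinch the bar across its 10 mm here to turn, lift and carry the cap.
- tray: Shallow fixed steel instrument tray, 183 (x) x 278 (y) x 20 mm, open above, flat floor about 2 mm above the bench; origin at the centre of its underside.
- nose_cone: White flask-shaped nose cone, 43 mm across, 63 mm tall, standing; origin at the centre of its underside. Bystander.
- adaptor: Purple filler adaptor, 87 x 25 mm, lying; origin at the centre of its underside. Bystander.
- screwdriver: Small screwdriver, 152 mm long, lying; origin at the centre of its underside. Bystander.
- collar_mouth (a point): Centre of the collar's mouth, 82 mm above the reservoir's underside. Inside, lips hold the cap's lugs, pressed up by a sprung seal. Turned anticlockwise (from above), the cap meets a hard stop after 0.45 to 1.5 rad, different each time, found by feel; only there (within 0.1 rad) does it lift straight out, often popping up by 3 mm. Turning drag is under 0.1 N m, radial play 1.5 mm. Cap and collar bear at most 30 N.
Not all that is in view belongs to the job. Leave any orange or pink look-alike of the cap alone.

How it is judged:
By the outcome, as a careful person would: the job done as asked, in the order asked, and still so for the second after the job is handed in, with the robot touching nothing.
It also fails if it takes over 72 s, if anything falls off the work surface, if the arm or the gripper's body presses on something with over 40 N, if the wrist force passes 120 N, or if a joint passes its speed limit or range.

## Robot

A 6-joint arm with a two-finger parallel gripper is mounted at the origin on a cart in front of the work surface, level with it; the furniture and walls round the work are solid. World frame = base frame: x ahead of the robot, y to its left, z up, the work surface at z = 0. Lengths are in m, angles in rad, forces in N, time in s.
With the tool pointing down it reaches from about 0.25 to 0.775 m from the base axis. Payload 4 kg.
Tool frame: the origin (TCP) lies midway between the tips of the shut fingers; the grasp point (between the pads) lies 19 mm behind it (robot.tcp_to_grasp is the distance from the TCP to the grasp point, in m); z points along the fingers, y is the line along which they close (so a half turn about z gives the same grasp; the last joint's range is limited). The gripper opens to 94 mm and grips with 3 to 60 N. Pads are 16 mm wide; open, the fingers measure 119 mm over their backs; the gripper's body (75 mm by 177 mm) begins 78 mm behind the grasp point.
Start: joints at [-1.298, 0.087, 1.371, -0, 1.684, -0.103], TCP at [0.202, -0.512, 0.206] pointing down, gripper open.
Joint ranges: [-3.1, 3.1], [-0.76, 2.03], [0.27, 2.55], [-1.08, 4.22], [0.17, 2.65], [-2.57, 2.57]. Speed limits (rad/s): [2.79, 2.79, 3.14, 3.14, 3.14, 3.14].

## Interface

Orientations are given as [roll, pitch, yaw] about the fixed x, y, z axes, in that order (R = Rz(yaw) Ry(pitch) Rx(roll)).
In Python, from bench import robot, viewer gives the robot as it stands. The module is installed in compiled form; this text tells all that it offers.
- The arm moves only by the shell command python3 -m handwheel 'ROWS' [OPENING]. ROWS is JSON, a list of rows, each a list of 6 numbers: the shift along the tool's x, y, z in units of 0.2 m (1.0 is 0.2 m), then the turn, a rotation vector about the tool's x, y, z in units of 30 degrees (1.0 is 30 degrees). In form: [[x, y, z, wx, wy, wz], ...]. A call has 1 to 10 rows; each row is the pose to reach, as a shift and turn from the pose commanded when the call began, along the tool's axes at that moment; what a row does not reach only later rows make up. A row lasts 1/12 s, in which the tool goes at most 41.7 mm and 7.16 degrees, less where a joint would pass 70% of its speed; a pose out of reach is approached as far as the arm can. A call with a number of a shift or a turn outside -1 to 1 is refused whole. A call with a gripper value outside its range is refused whole. OPENING is the gripper's target within -1 to 1 (shut at 1, half-way at 0, fully open at -1), set as the call begins (- or left out, the last holds). The fingers move at their own pace and stop on an object; the grip force is fixed at half the most. Time passes only in rows, so rows that repeat a pose let the fingers close. It gives the time, the measured TCP pose, the force, the opening and the grip force at its end, in the units of the state.
- robot.get_obs(): the state, without advancing time (a new reading comes with each control period).
- viewer.snapshot(name): name is "scene" or "top" or "wrist"; returns the picture (420x560x3 uint8, red, green, blue); there is no depth.
- viewer.calibration(name): a dict with "fx", "fy", "cx", "cy" (pixels), "R" (3x3) and "t" (3): a world point X has camera coordinates R X + t. Camera axes: x right, y down, z forward; pixel columns grow to the right and rows downward; lengths in m; the calibration is good to about 2 mm. A picture is of the moment at which its call begins: read the wrist's pose just before it. calibration takes no time and is no camera call; for the wrist camera it gives the pose at the moment of the call.
- robot.close_job(): hands the job in; it is judged then, once.
The state is a dict: "time": time; "joint_positions": joint angles; "qvel": joint speeds; "joint_torque": joint torques, N m; "tool_pos": TCP position; "ee_rot": TCP orientation; "wrist_force": force on the tool from outside, world axes, zero at the start; "wrist_torque": the same for the moment, N m; "width": finger opening in m; "finger_force": force on a finger pad.
Only numpy, scipy, OpenCV 4.12 (cv2) and the standard library are available. Lean on these libraries where they do the work, as an engineer would, in place of code of your own. Each camera call takes 0.05 s, during which the arm holds its last target. There are 200 camera calls.

## Working session

There is one attempt and no reset: what is moved stays moved. The work goes in short steps, Python scripts to look and compute and a shell command to move; the robot and the scene stay as the last step left them, time stands still between calls to the robot, and variables do not carry over. Pictures are saved under pics/ and viewed, at most 10 in all, crops included, and the job is handed in when it is done.

```bash
mkdir -p pics; python3 - <<'E'
from bench import robot, viewer
import cv2
o=robot.get_obs()
print({k:o[k] for k in ("time","tool_pos","ee_rot","width","wrist_force")})
for n in ("scene","top"):
    im=viewer.snapshot(n); cv2.imwrite(f"pics/{n}0.png",cv2.resize(im[:,:,::-1],(800,600),interpolation=cv2.INTER_CUBIC))
    c=viewer.calibration(n); print(n,c)
E
```

```text
{'time': 0.0, 'tool_pos': array([ 0.20170109, -0.51110528,  0.20432007]), 'ee_rot': array([-3.13942359e+00, -2.02821995e-04,  3.75773189e-01]), 'width': 0.09411485933630762, 'wrist_force': array([-0.28364909, -0.78910323, -0.09022028])}
scene {'fx': 470.97355554477946, 'fy': 470.97355554477946, 'cx': 279.78557126501136, 'cy': 206.61225493303476, 'R': array([[ 0.46872223, -0.88311741, -0.02007766],
       [-0.40454591, -0.19439989, -0.89361697],
       [ 0.78526561,  0.42698047, -0.44838108]]), 't': array([-0.25176756,  0.30673457,  0.72289584])}
top {'fx': 521.9221349814252, 'fy': 521.9221349814252, 'cx': 277.62195117276156, 'cy': 207.13074227507448, 'R': array([[-0.02573863, -0.99939088, -0.02356654],
       [-0.9835762 ,  0.02953019, -0.17806133],
       [ 0.17864879,  0.01859643, -0.98373715]]), 't': array([0.03628272, 0.5291868 , 1.21055993])}
```

View pics/scene0.png

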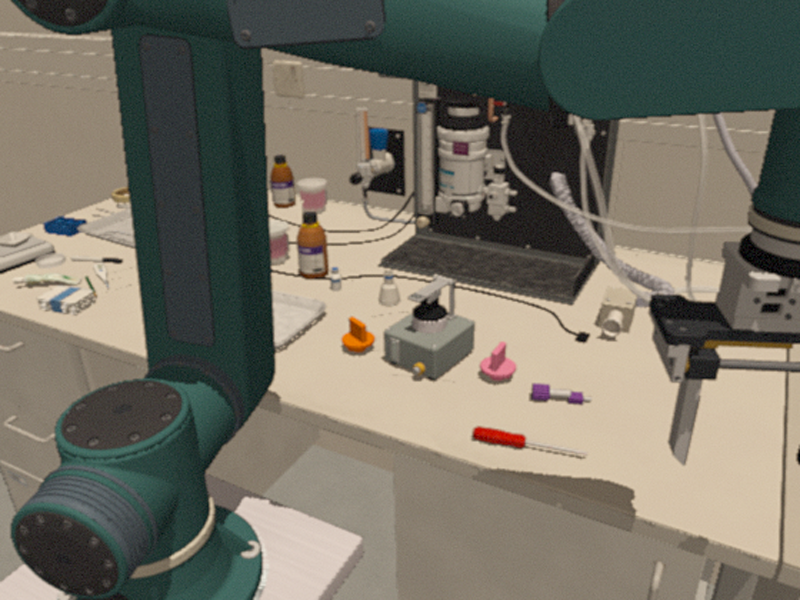

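View pics/top0.png

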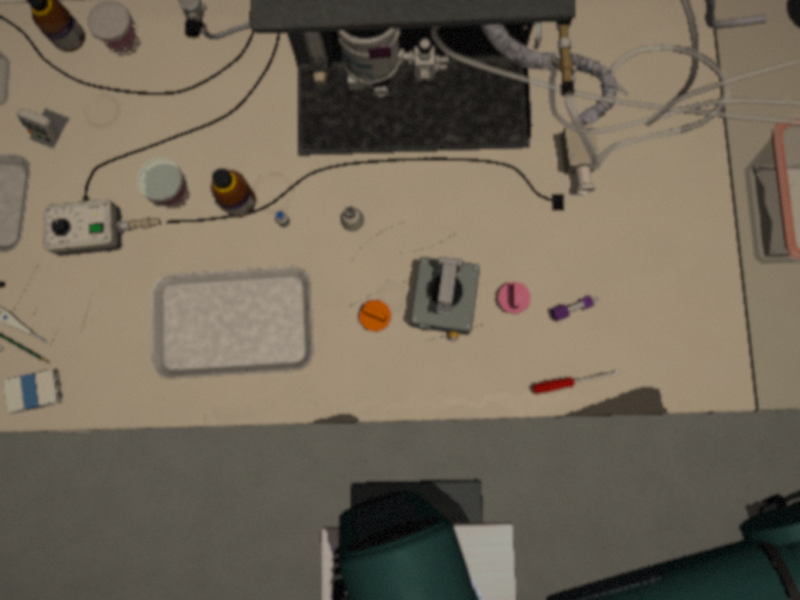

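The top view shows the reservoir at about (445,295) in the 800-wide picture, with its hinge posts on the far side (away from the robot). The tray is at (232,322). The orange and pink look-alikes stand on either side of the reservoir. I'll enlarge it next.

```bash
python3 - <<'E'
import cv2,numpy as np
from bench import viewer
t=viewer.snapshot("top")[:,:,::-1]; s=viewer.snapshot("scene")[:,:,::-1]
# crop top x 275-345,y170-245 ; scene x 260-340,y 185-270
a=cv2.resize(t[170:245,280:345],None,fx=6,fy=6,interpolation=cv2.INTER_CUBIC)
b=cv2.resize(s[190:265,265:337],None,fx=5.5,fy=6,interpolation=cv2.INTER_CUBIC)
cv2.imwrite("pics/crop1.png",np.hstack([a,b])); print(a.shape,b.shape)
E
```

```text
(450, 390, 3) (450, 396, 3)
```

View pics/crop1.png

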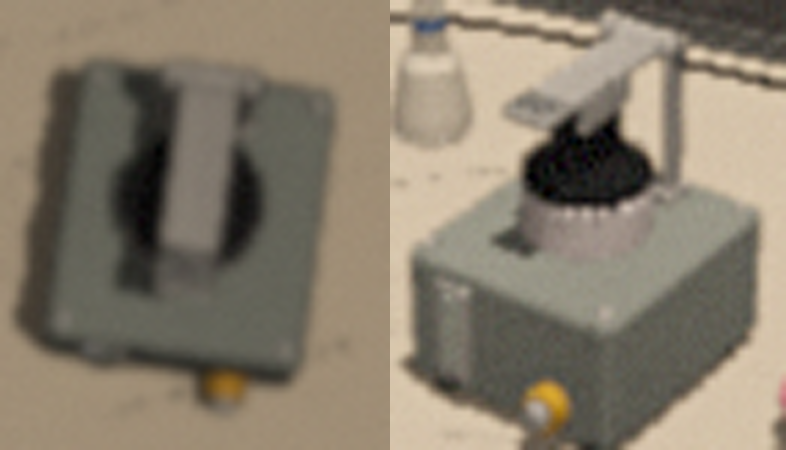

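The enlarged crop shows the block top's corners at (88,62), (330,95), (295,378) and (50,335) in the top view, and at (25,248), (220,330) and (368,212) in the scene view. The strap lies flat, with its free end towards the robot. Next I'll fit the poses.

```bash
cat > h.py <<'E'
import numpy as np
from scipy.optimize import least_squares
from scipy.spatial.transform import Rotation as Ro
from bench import robot, viewer
def proj(c,X):
    p=c["R"]@np.asarray(X)+c["t"]; return np.array([c["fx"]*p[0]/p[2]+c["cx"],c["fy"]*p[1]/p[2]+c["cy"]])
def unproj(c,px,z):
    d=c["R"].T@np.array([(px[0]-c["cx"])/c["fx"],(px[1]-c["cy"])/c["fy"],1]); C=-c["R"].T@c["t"]
    return C+d*(z-C[2])/d[2]
def W(p,X):
    c,s=np.cos(p[2]),np.sin(p[2]); return np.array([p[0]+c*X[0]-s*X[1],p[1]+s*X[0]+c*X[1],X[2]])
def rel(target,rpy=None):
    """shift in tool axes (units .2 m) and rotvec (units 30deg) from measured pose"""
    o=robot.get_obs(); R=Ro.from_euler('xyz',o["ee_rot"])
    d=R.inv().apply(np.asarray(target)-o["tool_pos"])/.2
    w=np.zeros(3) if rpy is None else np.degrees((R.inv()*Ro.from_euler('xyz',rpy)).as_rotvec())/30
    return np.round(d,3),np.round(w,3)
E
python3 - <<'E'
from h import *
T,S=viewer.calibration("top"),viewer.calibration("scene")
m=.001
obs=[(T,(58,52,62),(88,62)),(T,(58,-52,62),(330,95)),(T,(-58,-52,62),(295,372)),(T,(-58,52,62),(50,333)),
(S,(-58,52,62),(25,248)),(S,(-58,-52,62),(220,332)),(S,(58,-52,62),(368,212)),(S,(-58,-52,0),(215,448)),(T,(-44,0,128),(185,294))]
O=[(c,np.array(X)*m,(280+(u+.0)/6,170+v/6) if c is T else (265+u/5.5,190+v/6)) for c,X,(u,v) in obs]
f=lambda p:np.concatenate([proj(c,W(p,X))-q for c,X,q in O])
r=least_squares(f,[.5,-.1,0],loss="soft_l1"); print(r.x,np.round(r.fun.reshape(-1,2),1)); np.save("res.npy",r.x)
p=r.x
for n,X in dict(hinge=(.04,0,.1255),end=(-.033,0,.1255),cap=(0,0,.116)).items(): print(n,W(p,X))
k=.7
print("tray", [unproj(T,(a*k,b*k),.02) for a,b in ((157,275),(308,270),(309,368),(157,374))])
for n,q in dict(pink=(513,298),orange=(375,315),cone=(351,217),add=(571,307)).items(): print(n,unproj(T,(q[0]*k,q[1]*k),.02))
print("rel end hover",rel(W(p,(-.033,0,.25))))
E
```

```text
[ 0.52925235 -0.06051066 -0.17699585] [[-0.8 -1.5]
 [ 1.8 -0.9]
 [ 1.2  0.5]
 [-1.6  0.5]
 [-2.1  0. ]
 [-0.3  0.1]
 [ 1.7 -0.9]
 [ 0.5  4.8]
 [-0.4  0.1]]
hinge [ 0.56862743 -0.06755359  0.1255    ]
end [ 0.49676791 -0.05470025  0.1255    ]
cap [ 0.52925235 -0.06051066  0.116     ]
tray [array([0.58476184, 0.43992446, 0.02      ]), array([0.58553182, 0.17518231, 0.02      ]), array([0.41494735, 0.17424789, 0.02      ]), array([0.41192438, 0.43441425, 0.02      ])]
pink [ 0.52539474 -0.1778672   0.02      ]
orange [0.50282235 0.06004522 0.02      ]
cone [0.67873712 0.09876766 0.02      ]
add [ 0.50680229 -0.27592726  0.02      ]
rel end hover (array([ 2.21 , -1.583, -0.224]), array([0., 0., 0.]))
```

```bash
python3 -m handwheel '[[1,-0.72,-0.1,0,0,0],[1,-0.72,-0.1,0,0,0],[1,-0.72,-0.1,0,0,0],[1,-0.72,-0.1,0,0,0],[1,-0.72,-0.1,0,0,0],[1,-0.72,-0.1,0,0,0],[1,-0.72,-0.1,0,0,0]]' -1
python3 -m handwheel '[[1,-0.72,-0.1,0,0,0.8],[1,-0.72,-0.1,0,0,0.8],[1,-0.72,-0.1,0,0,0.8],[1,-0.72,-0.1,0,0,0.8],[1,-0.72,-0.1,0,0,0.8],[1,-0.72,-0.1,0,0,0.8],[1,-0.72,-0.1,0,0,0.8]]' 
python3 - <<'E'
from h import *
p=np.load("res.npy"); print(robot.get_obs()["tool_pos"],rel(W(p,(-.05,0,.22)),[np.pi,0,p[2]]))
E
```

```text
time: 0.78
tool_pos: [0.3382, -0.2992, 0.2266]
ee_rot: [3.141, -0.004, 0.384]
wrist_force: [-0.1, -0.2, -0.1]
width: 0.094
finger_force: 0.0
time: 1.37
tool_pos: [0.4699, -0.0939, 0.2456]
ee_rot: [-3.14, -0.001, -0.04]
wrist_force: [-0.6, -0.5, -0.9]
width: 0.0942
finger_force: 0.0
[ 0.46985285 -0.09386285  0.24559619] (array([ 0.042, -0.212,  0.128]), array([-0.003, -0.002,  0.262]))
```

```bash
python3 -m handwheel '[[0.04,-0.21,0,0,0,0.26],[0.04,-0.21,0,0,0,0.26],[0.04,-0.21,0,0,0,0.26],[0.04,-0.21,0,0,0,0.26],[0.04,-0.21,0,0,0,0.26]]' -1
python3 - <<'E'
from h import *
import cv2
im=viewer.snapshot("wrist"); c=viewer.calibration("wrist"); import pickle; pickle.dump(c,open("w1.pkl","wb"))
p=np.load("res.npy")
print(-c["R"].T@c["t"])
for X in ((.04,0,.128),(-.044,0,.128),(-.044,.011,.128),(-.044,-.011,.128),(-.058,.052,.062),(-.058,-.052,.062)): print(X,proj(c,W(p,X))*1.4286)
cv2.imwrite("pics/w1.png",cv2.resize(im[:,:,::-1],(800,600),interpolation=cv2.INTER_CUBIC))
E
```

```text
time: 1.78
tool_pos: [0.4778, -0.0564, 0.2452]
ee_rot: [3.141, 0.0, -0.18]
wrist_force: [0.1, -0.7, 0.4]
width: 0.0938
finger_force: 0.0
[ 0.54662449 -0.06945538  0.42467772]
(0.04, 0, 0.128) [388.61587288 165.42471331]
(-0.044, 0, 0.128) [389.52651127 285.75677883]
(-0.044, 0.011, 0.128) [374.49492835 285.80109504]
(-0.044, -0.011, 0.128) [404.55827285 285.7124621 ]
(-0.058, 0.052, 0.062) [332.83174181 285.98623928]
(-0.058, -0.052, 0.062) [449.08270516 285.64351031]
```

View pics/w1.png

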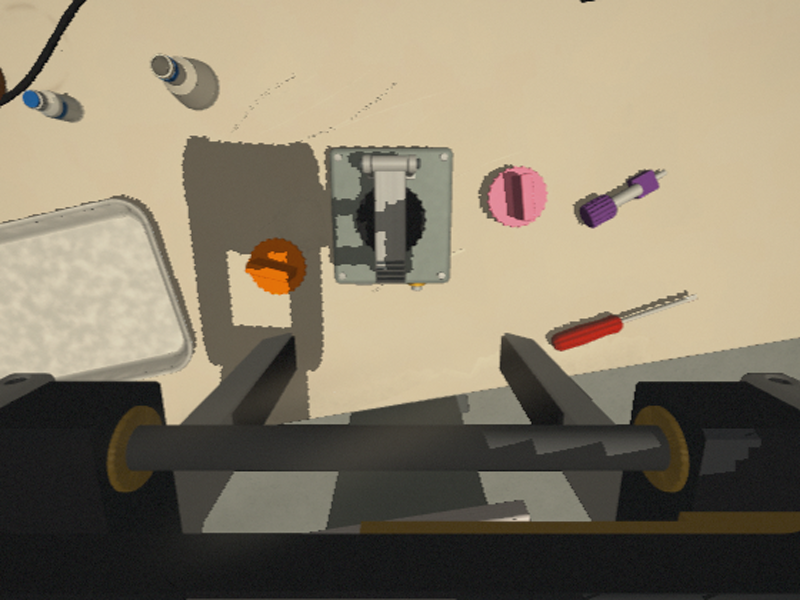

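The wrist view shows the block square-on, with corners at (331,148), (452,149), (451,283) and (331,283). The strap runs from (390,162) to its end at (391,282). That is about 1–3 mm from the prediction, so I'll refine the fit.

```bash
python3 - <<'E'
from h import *
import pickle
c=pickle.load(open("w1.pkl","rb"))
O=[((.058,.052,.062),(331,148)),((.058,-.052,.062),(452,149)),((-.058,-.052,.062),(451,283)),((-.058,.052,.062),(331,283)),((-.044,0,.128),(391,282.5)),((-.044,.011,.128),(376.5,282.5)),((-.044,-.011,.128),(405.5,282.5))]
r=least_squares(lambda p:np.concatenate([proj(c,W(p,X))*1.4286-q for X,q in O]),np.load("res.npy"))
p=r.x;print(p,np.round(r.fun.reshape(-1,2),1));np.save("res.npy",p)
print(rel(W(p,(-.035,0,.110)),[np.pi,0,p[2]]))
E
```

```text
[ 0.53080594 -0.06182407 -0.18314426] [[-2.2 -1.8]
 [ 2.6 -2.4]
 [-1.1  1.1]
 [ 2.5  0.7]
 [-0.5  0.9]
 [-1.   0.8]
 [ 0.1  0.9]]
(array([ 0.091, -0.022,  0.677]), array([0.001, 0.   , 0.005]))
```

```bash
python3 -m handwheel '[[0.09,-0.022,0.15,0,0,0],[0.09,-0.022,0.3,0,0,0],[0.09,-0.022,0.45,0,0,0],[0.09,-0.022,0.58,0,0,0],[0.09,-0.022,0.69,0,0,0],[0.09,-0.022,0.69,0,0,0],[0.09,-0.022,0.69,0,0,0],[0.09,-0.022,0.69,0,0,0]]' 0
python3 -m handwheel '[[0,0,0,0,0,0],[0,0,0,0,0,0],[0,0,0,0,0,0],[0,0,0,0,0,0],[0,0,0,0,0,0],[0,0,0,0,0,0],[0,0,0,0,0,0]]' 1
python3 - <<'E'
from h import *
p=np.load("res.npy");o=robot.get_obs();d=o["tool_pos"]-W(p,(0,0,0));print(o["wrist_torque"],Ro.from_euler('z',-p[2]).apply(d))
# arc, tool frame down: x->x, z-> -dz
for t in np.arange(.1,3.05,.15):
    print(round(t,2),np.round([.075*(1-np.cos(t))/.2,-.075*np.sin(t)/.2],3))
E
```

```text
time: 2.5
tool_pos: [0.4974, -0.0552, 0.1091]
ee_rot: [3.141, -0.003, -0.18]
wrist_force: [0.3, -0.2, -0.0]
width: 0.0476
finger_force: 0.0
time: 3.08
tool_pos: [0.497, -0.0545, 0.1083]
ee_rot: [3.141, -0.001, -0.179]
wrist_force: [0.3, -0.9, 4.6]
width: 0.0213
finger_force: 30.0
[-0.10412104  0.04035695  0.03222304] [-0.03459603  0.00108316  0.10825447]
0.1 [ 0.002 -0.037]
0.25 [ 0.012 -0.093]
0.4 [ 0.03  -0.146]
0.55 [ 0.055 -0.196]
0.7 [ 0.088 -0.242]
0.85 [ 0.128 -0.282]
1.0 [ 0.172 -0.316]
1.15 [ 0.222 -0.342]
1.3 [ 0.275 -0.361]
1.45 [ 0.33  -0.372]
1.6 [ 0.386 -0.375]
1.75 [ 0.442 -0.369]
1.9 [ 0.496 -0.355]
2.05 [ 0.548 -0.333]
2.2 [ 0.596 -0.303]
2.35 [ 0.639 -0.267]
2.5 [ 0.675 -0.224]
2.65 [ 0.706 -0.177]
2.8 [ 0.728 -0.126]
2.95 [ 0.743 -0.071]
```

```bash
python3 -m handwheel '[[0.002,0,-0.037,0,0,0],[0.012,0,-0.093,0,0,0],[0.03,0,-0.146,0,0,0],[0.055,0,-0.196,0,0,0],[0.088,0,-0.242,0,0,0],[0.128,0,-0.282,0,0,0],[0.128,0,-0.282,0,0,0]]' 1
```

```text
time: 3.67
tool_pos: [0.5221, -0.0589, 0.1652]
ee_rot: [3.141, 0.001, -0.179]
wrist_force: [-2.3, -0.8, -0.6]
width: 0.0215
finger_force: 30.0
```

```bash
python3 -m handwheel '[[0.044,0,-0.034,0,0,0],[0.094,0,-0.06,0,0,0],[0.147,0,-0.079,0,0,0],[0.202,0,-0.09,0,0,0],[0.258,0,-0.093,0,0,0],[0.314,0,-0.087,0,0,0],[0.368,0,-0.073,0,0,0],[0.42,0,-0.051,0,0,0],[0.42,0,-0.051,0,0,0]]' 1
```

```text
time: 4.42
tool_pos: [0.6083, -0.0744, 0.1761]
ee_rot: [-3.141, -0.008, -0.18]
wrist_force: [3.5, -1.1, 7.1]
width: 0.0157
finger_force: 31.6
```

```bash
python3 - <<'E'
from h import *
import cv2
a=viewer.snapshot("wrist")[:,:,::-1][60:360,130:430]; b=viewer.snapshot("scene")[:,:,::-1][130:280,230:380]
cv2.imwrite("pics/s1.png",np.hstack([cv2.resize(a,(400,400)),cv2.resize(b,(400,400),interpolation=cv2.INTER_CUBIC)]))
E
```

```text
(no output)
```

View pics/s1.png

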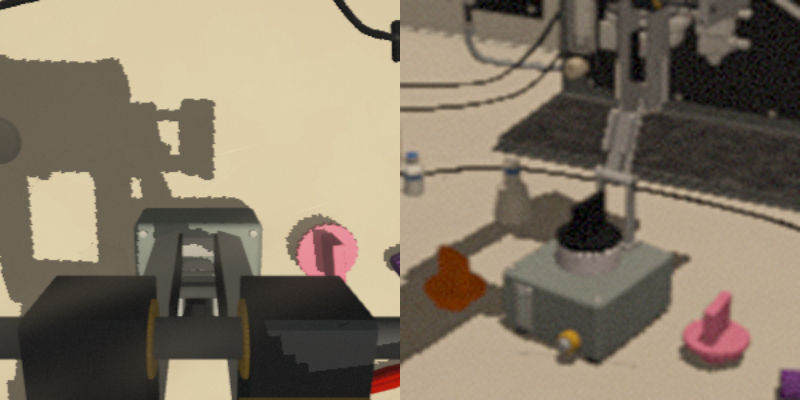

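The scene view shows the strap just past upright, with the fingers holding only its tip. I'll release it and push it over from the front with closed fingers.

```bash
python3 -m handwheel '[[0,0,0,0,0,0],[0,0,0,0,0,0],[0,0,0,0,0,0],[0,0,-0.1,0,0,0],[0,0,-0.25,0,0,0],[0,0,-0.25,0,0,0]]' 0
python3 - <<'E'
from h import *
import cv2
b=viewer.snapshot("scene")[:,:,::-1][130:280,230:380]
cv2.imwrite("pics/s2.png",cv2.resize(b,(500,500),interpolation=cv2.INTER_CUBIC))
E
```

```text
time: 5.02
tool_pos: [0.6064, -0.0739, 0.2297]
ee_rot: [3.142, -0.009, -0.179]
wrist_force: [0.6, -0.1, 1.4]
width: 0.0463
finger_force: 0.0
```

View pics/s2.png

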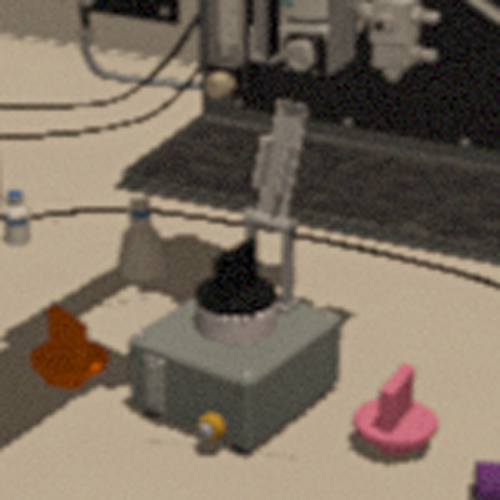

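```bash
python3 -m handwheel '[[-0.2,0,0,0,0,0],[-0.4,0,0,0,0,0],[-0.42,0,0.16,0,0,0],[-0.42,0,0.32,0,0,0],[-0.42,0,0.32,0,0,0],[-0.42,0,0.32,0,0,0],[-0.42,0,0.32,0,0,0]]' 1
python3 -m handwheel '[[0.08,0,0,0,0,0],[0.16,0,0,0,0,0],[0.23,0,0,0,0,0],[0.29,0,0,0,0,0],[0.34,0,0,0,0,0],[0.39,0,0,0,0,0],[0.44,0,0,0,0,0],[0.48,0,0,0,0,0],[0.48,0,0,0,0,0],[0.48,0,0,0,0,0]]' 1
```

```text
time: 5.65
tool_pos: [0.5222, -0.0588, 0.1607]
ee_rot: [3.142, -0.0, -0.179]
wrist_force: [1.6, 0.2, 1.3]
width: 0.0034
finger_force: 0.0
time: 6.48
tool_pos: [0.6171, -0.0761, 0.1611]
ee_rot: [3.141, -0.001, -0.179]
wrist_force: [0.8, 0.4, 0.5]
width: 0.0007
finger_force: 0.0
```

```bash
python3 -m handwheel '[[-0.1,0,0,0,0,0],[-0.3,0,-0.1,0,0,0],[-0.48,0,-0.2,0,0,0],[-0.6,0,-0.3,0,0,0],[-0.8,0,-0.35,0,0,0],[-0.8,0,-0.35,0,0,0],[-0.8,0,-0.35,0,0,0]]' -0.2
python3 - <<'E'
from h import *
import cv2,pickle
a=viewer.snapshot("wrist")[:,:,::-1];c=viewer.calibration("wrist");pickle.dump(c,open("w2.pkl","wb"))
b=viewer.snapshot("scene")[:,:,::-1][150:280,240:370]
p=np.load("res.npy")
uv=proj(c,W(p,(0,0,.121)));print(uv)
u,v=np.clip(uv.astype(int),[100,100],[460,320])
print(u-100,v-100)
a=a[v-100:v+100,u-100:u+100]
cv2.imwrite("pics/s3.png",np.hstack([cv2.resize(a,(400,400),interpolation=cv2.INTER_CUBIC),cv2.resize(b,(400,400),interpolation=cv2.INTER_CUBIC)]))
E
```

```text
time: 7.07
tool_pos: [0.458, -0.0471, 0.2325]
ee_rot: [3.141, -0.006, -0.179]
wrist_force: [0.0, 0.2, 0.1]
width: 0.0439
finger_force: 0.0
[279.150401   134.91317922]
179 34
```

View pics/s3.png

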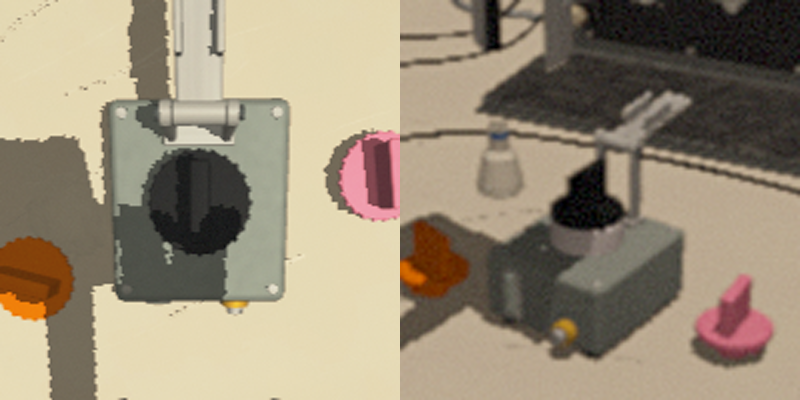

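The strap now lies folded fully back. The cap flange is centred at (199,201) in the left crop, with the bar running vertically there. Now I'll work out the cap axis.

```bash
python3 - <<'E'
from h import *
import pickle
c=pickle.load(open("w2.pkl","rb"));p=np.load("res.npy")
q=np.array([179+199/2,34+201/2])
print(unproj(c,q,.089)-W(p,(0,0,.089)), p)
print("bar px crop",[(proj(c,W(p,(x,y,.121)))-[179,34])*2 for x in(-.02,.02) for y in (-.005,.005)])
print(rel(W(p,(0,0,.116-.019)),[np.pi,0,p[2]]))
E
```

```text
[ 9.77360920e-04  4.18750408e-04 -2.77555756e-17] [ 0.53080594 -0.06182407 -0.18314426]
bar px crop [array([210.24430716, 243.83021021]), array([189.92606027, 243.73796896]), array([211.02922342, 158.48596205]), array([190.01742192, 158.38678994])]
(array([0.365, 0.007, 0.666]), array([ 0.   , -0.002,  0.007]))
```

```bash
python3 -m handwheel '[[0.18,0.003,0,0,0,0],[0.366,0.006,0.1,0,0,0.007],[0.366,0.006,0.25,0,0,0.007],[0.366,0.006,0.4,0,0,0.007],[0.366,0.006,0.52,0,0,0.007],[0.366,0.006,0.6,0,0,0.007],[0.366,0.006,0.66,0,0,0.007],[0.366,0.006,0.66,0,0,0.007],[0.366,0.006,0.66,0,0,0.007]]' -0.2
python3 -m handwheel '[[0,0,0,0,0,0],[0,0,0,0,0,0],[0,0,0,0,0,0],[0,0,0,0,0,0],[0,0,0,0,0,0],[0,0,0,0,0,0]]' 1
python3 - <<'E'
from h import *
o=robot.get_obs();print(o["joint_positions"],o["wrist_torque"],rel(W(np.load("res.npy"),(0,0,.097)))[0])
E
```

```text
time: 7.92
tool_pos: [0.5307, -0.0616, 0.097]
ee_rot: [-3.142, 0.002, -0.183]
wrist_force: [-1.1, -0.2, 0.5]
width: 0.0563
finger_force: 0.0
time: 8.42
tool_pos: [0.5307, -0.0617, 0.0986]
ee_rot: [3.141, -0.001, -0.183]
wrist_force: [0.4, 0.5, 0.0]
width: 0.02
finger_force: 0.0
[-2.21701382e-01  9.75993657e-02  1.57346710e+00 -1.39333357e-04
  1.46951235e+00  1.53203708e+00] [ 0.03316709  0.00023104 -0.00263408] [0.    0.001 0.008]
```

```bash
python3 -m handwheel '[[0,0,0,0,0,0],[0,0,0,0,0,0],[0,0,0,0,0,0],[0,0,0,0,0,0]]' 1
python3 - <<'E'
from h import *
o=robot.get_obs();print(o["wrist_torque"],o["joint_positions"][5])
E
```

```text
time: 8.75
tool_pos: [0.5307, -0.0612, 0.0983]
ee_rot: [-3.141, -0.0, -0.183]
wrist_force: [-0.8, 1.7, 1.5]
width: 0.0094
finger_force: 30.0
[0.3756419  0.05718655 0.02479016] 1.5320352448678127
```

```bash
python3 -m handwheel '[[0,0,0,0,0,-0.12],[0,0,0,0,0,-0.24],[0,0,0,0,0,-0.36],[0,0,0,0,0,-0.48],[0,0,0,0,0,-0.6],[0,0,0,0,0,-0.7],[0,0,0,0,0,-0.7]]' 1
cat > st.py <<'E'
from h import *
o=robot.get_obs();print("Tq",np.round(o["wrist_torque"],3),"yaw-res",round(o["ee_rot"][2]-np.load("res.npy")[2],3))
E
python3 st.py
for i in 1; do python3 -m handwheel '[[0,0,0,0,0,-0.05],[0,0,0,0,0,-0.1],[0,0,0,0,0,-0.1]]' 1; python3 st.py; done
```

```text
time: 9.33
tool_pos: [0.5308, -0.0618, 0.0983]
ee_rot: [3.141, -0.001, 0.184]
wrist_force: [-0.1, 0.4, 1.1]
width: 0.0097
finger_force: 30.0
Tq [0.101 0.022 0.053] yaw-res 0.368
time: 9.58
tool_pos: [0.5308, -0.0618, 0.0983]
ee_rot: [3.141, -0.0, 0.235]
wrist_force: [-0.3, -0.1, 1.8]
width: 0.0099
finger_force: 30.0
Tq [ 0.052 -0.026  0.005] yaw-res 0.418
```

```bash
python3 -m handwheel '[[0,0,0,0,0,-0.05],[0,0,0,0,0,-0.1],[0,0,0,0,0,-0.1]]' 1 |grep force; python3 st.py
python3 -m handwheel '[[0,0,0,0,0,-0.05],[0,0,0,0,0,-0.1],[0,0,0,0,0,-0.1]]' 1|grep force; python3 st.py
```

```text
wrist_force: [0.1, 0.9, 1.9]
finger_force: 30.0
Tq [-0.031 -0.045 -0.   ] yaw-res 0.47
wrist_force: [0.2, -0.0, 2.1]
finger_force: 30.0
Tq [-0.001  0.024  0.055] yaw-res 0.523
```

```bash
python3 -m handwheel '[[0,0,0,0,0,-0.05],[0,0,0,0,0,-0.1],[0,0,0,0,0,-0.1]]' 1 |grep force; python3 st.py
python3 -m handwheel '[[0,0,0,0,0,-0.05],[0,0,0,0,0,-0.1],[0,0,0,0,0,-0.1]]' 1|grep force; python3 st.py
```

```text
wrist_force: [0.4, -0.2, 2.0]
finger_force: 30.0
Tq [ 0.033 -0.027 -0.022] yaw-res 0.575
wrist_force: [-0.2, -0.2, 2.1]
finger_force: 30.0
Tq [0.081 0.    0.043] yaw-res 0.627
```

```bash
python3 -m handwheel '[[0,0,0,0,0,-0.05],[0,0,0,0,0,-0.1],[0,0,0,0,0,-0.1]]' 1 |grep force; python3 st.py
python3 -m handwheel '[[0,0,0,0,0,-0.05],[0,0,0,0,0,-0.1],[0,0,0,0,0,-0.1]]' 1|grep force; python3 st.py
```

```text
wrist_force: [-0.3, 0.6, 2.3]
finger_force: 30.0
Tq [ 0.112 -0.005 -0.05 ] yaw-res 0.68
wrist_force: [0.1, -0.3, 2.9]
finger_force: 30.0
Tq [0.073 0.03  0.037] yaw-res 0.732
```

```bash
python3 -m handwheel '[[0,0,0,0,0,-0.05],[0,0,0,0,0,-0.1],[0,0,0,0,0,-0.1]]' 1 |grep force; python3 st.py
python3 -m handwheel '[[0,0,0,0,0,-0.05],[0,0,0,0,0,-0.1],[0,0,0,0,0,-0.1]]' 1|grep force; python3 st.py
```

```text
wrist_force: [-0.8, -0.1, 3.1]
finger_force: 30.0
Tq [0.073 0.074 0.042] yaw-res 0.784
wrist_force: [-0.2, 1.1, 3.7]
finger_force: 30.0
Tq [0.057 0.091 0.007] yaw-res 0.836
```

```bash
python3 -m handwheel '[[0,0,0,0,0,-0.05],[0,0,0,0,0,-0.1],[0,0,0,0,0,-0.1]]' 1 |grep force; python3 st.py
python3 -m handwheel '[[0,0,0,0,0,-0.05],[0,0,0,0,0,-0.1],[0,0,0,0,0,-0.1]]' 1|grep force; python3 st.py
```

```text
wrist_force: [0.2, 1.0, 2.1]
finger_force: 30.0
Tq [ 0.098  0.086 -0.022] yaw-res 0.889
wrist_force: [0.3, 1.8, 2.8]
finger_force: 30.0
Tq [ 0.469 -0.149 -0.063] yaw-res 0.941
```

```bash
python3 -m handwheel '[[0,0,0,0,0,-0.05],[0,0,0,0,0,-0.1],[0,0,0,0,0,-0.1]]' 1 |grep force; python3 st.py
python3 -m handwheel '[[0,0,0,0,0,-0.05],[0,0,0,0,0,-0.1],[0,0,0,0,0,-0.1]]' 1|grep force; python3 st.py
```

```text
wrist_force: [1.8, 3.2, 2.5]
finger_force: 30.0
Tq [ 0.83  -0.351 -0.254] yaw-res 0.994
wrist_force: [1.8, 4.3, 1.7]
finger_force: 30.4
Tq [ 0.973 -0.432 -0.472] yaw-res 1.045
```

The stop shows up at about 0.93 rad, where the torque rises from 0 to −0.47 N·m. I'll back off slightly to relax it, then lift gently.

```bash
python3 -m handwheel '[[0,0,0,0,0,0.07],[0,0,0,0,0,0.15],[0,0,0,0,0,0.15]]' 1; python3 st.py
python3 -m handwheel '[[0,0,-0.01,0,0,0],[0,0,-0.02,0,0,0],[0,0,-0.02,0,0,0]]' 1; python3 st.py
```

```text
time: 12.83
tool_pos: [0.531, -0.0608, 0.0982]
ee_rot: [-3.141, -0.002, 0.784]
wrist_force: [2.0, 4.7, 2.3]
width: 0.0097
finger_force: 30.0
Tq [ 1.014 -0.445 -0.077] yaw-res 0.967
time: 13.08
tool_pos: [0.531, -0.0609, 0.1018]
ee_rot: [-3.141, -0.002, 0.786]
wrist_force: [2.6, 4.1, 0.3]
width: 0.0093
finger_force: 30.0
Tq [ 1.024 -0.554 -0.068] yaw-res 0.969
```

```bash
python3 -m handwheel '[[0,0,-0.01,0,0,0],[0,0,-0.02,0,0,0],[0,0,-0.02,0,0,0]]' 1; python3 st.py
```

```text
time: 13.33
tool_pos: [0.5308, -0.0608, 0.1052]
ee_rot: [-3.141, -0.001, 0.786]
wrist_force: [2.8, 4.4, -1.3]
width: 0.01
finger_force: 30.0
Tq [ 0.938 -0.666 -0.095] yaw-res 0.969
```

```bash
python3 -m handwheel '[[0,0,-0.02,0,0,0],[0,0,-0.04,0,0,0],[0,0,-0.06,0,0,0],[0,0,-0.08,0,0,0],[0,0,-0.1,0,0,0],[0,0,-0.1,0,0,0]]' 1; python3 st.py
```

```text
time: 13.83
tool_pos: [0.531, -0.0622, 0.1272]
ee_rot: [3.14, -0.0, 0.785]
wrist_force: [1.0, -0.3, -1.3]
width: 0.0095
finger_force: 30.0
Tq [ 0.012 -0.053 -0.039] yaw-res 0.969
```

```bash
python3 -m handwheel '[[0,0,-0.15,0,0,0],[0,0,-0.3,0,0,0],[0,0,-0.4,0,0,0],[0,0,-0.4,0,0,0],[0,0,-0.4,0,0,0]]' 1; python3 -c "
from h import *
print(rel([.5,.27,.207]))"
```

```text
time: 14.25
tool_pos: [0.5311, -0.0619, 0.2071]
ee_rot: [3.139, -0.001, 0.786]
wrist_force: [-0.6, 0.1, -1.3]
width: 0.0099
finger_force: 30.0
(array([ 1.064, -1.283, -0.002]), array([0., 0., 0.]))
```

```bash
python3 -m handwheel '[[0.08,-0.1,0,0,0,0],[0.2,-0.24,0,0,0,0],[0.32,-0.38,0,0,0,0],[0.42,-0.5,0,0,0,0],[0.5,-0.6,0,0,0,0],[0.53,-0.64,0,0,0,0],[0.53,-0.64,0,0,0,0]]' 1
python3 -m handwheel '[[0.08,-0.1,0,0,0,0],[0.2,-0.24,0,0,0,0],[0.32,-0.38,0,0,0,0],[0.42,-0.5,0,0,0,0],[0.5,-0.6,0,0,0,0],[0.53,-0.64,0,0,0,0],[0.53,-0.64,0,0,0,0],[0.53,-0.64,0,0,0,0]]' 1
python3 - <<'E'
from h import *
import cv2
a=viewer.snapshot("wrist")[:,:,::-1];b=viewer.snapshot("top")[:,:,::-1]
cv2.imwrite("pics/p1.png",np.hstack([cv2.resize(a,(400,300)),cv2.resize(b,(400,300),interpolation=cv2.INTER_AREA)]))
E
```

```text
time: 14.83
tool_pos: [0.5135, 0.1056, 0.2036]
ee_rot: [-3.139, 0.003, 0.789]
wrist_force: [-0.1, -0.1, -1.2]
width: 0.0097
finger_force: 30.0
time: 15.5
tool_pos: [0.4996, 0.2678, 0.205]
ee_rot: [3.141, 0.002, 0.785]
wrist_force: [-0.7, 0.2, -0.5]
width: 0.0096
finger_force: 30.0
```

View pics/p1.png

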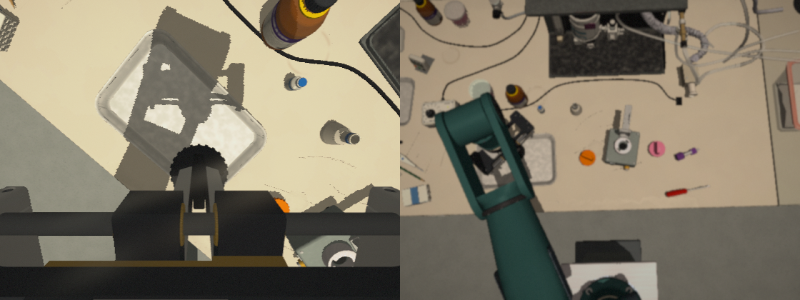

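The wrist view shows the cap held upright and over the tray. In the top view the strap is folded back and the collar empty. Lowering now.

```bash
python3 -m handwheel '[[0,0,0.1,0,0,0],[0,0,0.25,0,0,0],[0,0,0.4,0,0,0],[0,0,0.55,0,0,0],[0,0,0.66,0,0,0],[0,0,0.74,0,0,0],[0,0,0.79,0,0,0],[0,0,0.79,0,0,0],[0,0,0.79,0,0,0]]' 1
python3 -m handwheel '[[0,0,0.01,0,0,0],[0,0,0.02,0,0,0],[0,0,0.02,0,0,0]]' 1
python3 -m handwheel '[[0,0,0.005,0,0,0],[0,0,0.01,0,0,0],[0,0,0.01,0,0,0]]' 1
```

```text
time: 16.35
tool_pos: [0.4998, 0.2684, 0.0483]
ee_rot: [3.141, 0.0, 0.784]
wrist_force: [0.6, 0.0, 0.9]
width: 0.0097
finger_force: 30.0
time: 16.6
tool_pos: [0.5, 0.2695, 0.0451]
ee_rot: [3.141, -0.002, 0.786]
wrist_force: [0.3, -0.4, -1.5]
width: 0.01
finger_force: 30.0
time: 16.85
tool_pos: [0.4993, 0.2694, 0.0421]
ee_rot: [3.141, -0.0, 0.786]
wrist_force: [0.2, 0.5, -0.7]
width: 0.0098
finger_force: 30.0
```

```bash
python3 -m handwheel '[[0,0,0.008,0,0,0],[0,0,0.016,0,0,0],[0,0,0.016,0,0,0]]' 1|grep -E "pos|wrist_f"
python3 -m handwheel '[[0,0,0.005,0,0,0],[0,0,0.01,0,0,0],[0,0,0.01,0,0,0]]' 1|grep -E "pos|wrist_f"
python3 -m handwheel '[[0,0,0.005,0,0,0],[0,0,0.008,0,0,0],[0,0,0.008,0,0,0]]' 1|grep -E "pos|wrist_f"
```

```text
tool_pos: [0.499, 0.2692, 0.0383]
wrist_force: [-0.3, -0.2, -2.6]
tool_pos: [0.4992, 0.2693, 0.0365]
wrist_force: [-0.4, 0.0, -1.3]
tool_pos: [0.4992, 0.2693, 0.0351]
wrist_force: [0.5, -0.2, -1.2]
```

```bash
python3 -m handwheel '[[0,0,0.004,0,0,0],[0,0,0.006,0,0,0],[0,0,0.006,0,0,0]]' 1|grep -E "pos|wrist_f"
python3 -m handwheel '[[0,0,0.003,0,0,0],[0,0,0.005,0,0,0],[0,0,0.005,0,0,0]]' 1|grep -E "pos|wrist_f"
```

```text
tool_pos: [0.4993, 0.2693, 0.0339]
wrist_force: [-0.5, -0.7, -1.1]
tool_pos: [0.4994, 0.2694, 0.0333]
wrist_force: [0.2, 1.2, -0.1]
```

```bash
python3 -m handwheel '[[0,0,0.003,0,0,0],[0,0,0.005,0,0,0],[0,0,0.005,0,0,0]]' 1|grep -E "pos|wrist_f"
```

```text
tool_pos: [0.4995, 0.2694, 0.0333]
wrist_force: [-2.4, -0.8, 5.5]
```

Contact with the tray floor. I'll release and rise.

```bash
python3 -m handwheel '[[0,0,0,0,0,0],[0,0,0,0,0,0],[0,0,0,0,0,0],[0,0,0,0,0,0],[0,0,0,0,0,0]]' 0.2
python3 -m handwheel '[[0,0,-0.05,0,0,0],[0,0,-0.15,0,0,0],[0,0,-0.3,0,0,0],[0,0,-0.5,0,0,0],[0,0,-0.7,0,0,0],[-0.2,0,-0.9,0,0,0],[-0.4,0,-0.9,0,0,0],[-0.4,0,-0.9,0,0,0],[-0.4,0,-0.9,0,0,0]]' 0.2
python3 - <<'E'
from h import *
import cv2
a=viewer.snapshot("wrist")[:,:,::-1];b=viewer.snapshot("top")[:,:,::-1]
cv2.imwrite("pics/p2.png",np.hstack([cv2.resize(a,(400,300)),cv2.resize(b,(400,300),interpolation=cv2.INTER_AREA)]))
E
```

```text
time: 18.77
tool_pos: [0.4992, 0.2693, 0.0317]
ee_rot: [-3.142, 0.0, 0.786]
wrist_force: [-0.3, 0.4, 0.0]
width: 0.0368
finger_force: 0.0
time: 19.52
tool_pos: [0.4423, 0.2118, 0.2147]
ee_rot: [3.139, -0.004, 0.784]
wrist_force: [0.5, 0.1, -0.0]
width: 0.0377
finger_force: 0.0
```

View pics/p2.png

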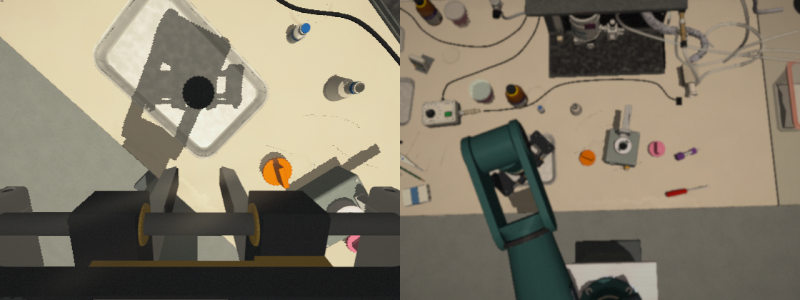

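The cap stands upright on the tray at (198,92) in the left picture. The strap is still folded back and the other things haven't moved, so I'll hand in.

```bash
python3 -c "
from bench import robot
print(robot.close_job())"
```

```text
the job is handed in; nothing more can be done
None
```

The job is handed in at about 20 s: strap folded right back, cap unscrewed to its stop (felt at about 0.93 rad), lifted out and standing upright on the tray, with the other things undisturbed in the last pictures; my pinch slipped off the strap just past upright, so I pushed it the rest of the way with the closed fingers.

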